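# Slide the battery into the charging bay and swing the bar shut

## Robot

A 7-joint arm with a two-finger parallel gripper is mounted at the origin on the work surface. World frame = base frame: x ahead of the robot, y to its left, z up, the work surface at z = 0. Lengths are in m, angles in rad, forces in N, time in s.
With the tool pointing down it reaches from about 0.425 to 0.925 m from the base axis. Payload 6.8 kg.
Tool frame: the origin (TCP) lies on the mounting face of the last link; the fingertips stand 173 mm ahead of it and the grasp point (between the pads) lies 155 mm ahead of it; z points along the fingers, y is the line along which they close (so a half turn about z gives the same grasp; the last joint's range is limited). The gripper opens to 85 mm and grips with 20 to 120 N. Pads are 22 mm wide; open, the fingers measure 114 mm over their backs; the gripper's body (76 mm by 85 mm) begins 54 mm behind the grasp point. The pads swing forward as they close: fully open they stand 13 mm farther back than shut.
Start: joints at [-1.233, 0.477, 0.022, 1.555, -0.011, 1.109, -0.083], TCP at [0.291, 0.609, 0.405] pointing down, gripper open.
Joint ranges: [-2.96, 2.96], [-0.34, 2.1], [-1.41, 1.46], [0.24, 2.44], [-1.37, 4.51], [0.17, 1.92], [-2.96, 2.96]. Speed limits (rad/s): [2.39, 2.39, 3.14, 3.14, 3.14, 3.14, 3.14].

## Interface

Orientations are given as a rotation vector (axis times angle).
In Python, from bench import r gives the robot as it stands.
- The arm moves only by the tool carry_out, never from a script. Its argument "moves" is a list of rows, each a list of 5 numbers: the shift along the tool's x, y, z in m, then the turn about the tool's z in rad, then the finger opening in m, from 0 to 0.0854. In form: [[dx, dy, dz, roll, claw], ...]. A call has exactly 8 rows; each row is the pose to reach, as a shift and turn from the pose commanded when the call began, along the tool's axes at that moment; what a row does not reach only later rows make up. A row lasts 1/10 s, in which the tool goes at most 50 mm and 8.59 degrees, less where a joint would pass 70% of its speed; a pose out of reach is approached as far as the arm can. A call with a gripper value outside its range is refused whole. The fingers move at their own pace and stop on an object; "force" is the grip in N (left out, the last holds). Time passes only in rows, so rows that repeat a pose let the fingers close, or fill a call up. It gives the time, the measured TCP pose, the force, the opening and the grip force at its end, in the units of the state.
- r.get_obs(): the state, without advancing time (a new reading comes with each control period).
- r.grab_frame(name): name is "side" or "top"; returns the picture (480x640x3 uint8, red, green, blue); there is no depth.
- r.calibration(name): a dict with "fx", "fy", "cx", "cy" (pixels), "rvec" (rotation vector, rad) and "tvec" (3), from world to camera coordinates, as OpenCV has them. Camera axes: x right, y down, z forward; pixel columns grow to the right and rows downward; lengths in m; the calibration is good to about 2 mm. A picture is of the moment at which its call begins. calibration takes no time and is no camera call.
- r.hand_in(): hands the job in; it is judged then, once.
The state is a dict: "clock": time; "joints": joint angles; "qvel": joint speeds; "tau": joint torques, N m; "tcp_pos": TCP position; "orientation": TCP orientation; "contact_force": force on the tool from outside, world axes, zero at the start; "moment": the same for the moment, N m; "grip_width": finger opening in m; "gripper_force": force on a finger pad.
Only numpy, scipy, OpenCV 4.12 (cv2) and the standard library are available. Lean on these libraries where they do the work, as an engineer would, in place of code of your own. Each camera call takes 0.05 s, during which the arm holds its last target. There are 200 camera calls.

## Task

Put the motorcycle battery that stands in front of the charging bay into the bay by pushing alone: it is heavy and narrow, so push it low, at its foot, so that it slides flat along the bench and neither rocks nor leaves the bench, until it is fully home against the back stop. Then push the bay's retaining bar with a fingertip all the way shut across the front of the battery. Leave the other things around the bay where they stand.

Things in the scene. Friction and masses are not known exactly. Their poses are not given: they have to be found in the camera images.
- battery: The black motorcycle battery standing in front of the bay: a box 71 mm deep (its x), 114 mm wide (its y), 131 mm tall (its z), about 2 kg, flat sides. Origin at the centre of its underside; +x is the face that goes into the bay first, so the face to push is at x = -35.5 mm. It slides with 9 to 15 N; pushed in its upper half it may tip.
- bay: Steel charging bay fixed to the bench, open towards its -x (z up). Origin on the bench, where the centre of the battery's underside stands when fully home, square with the bay (battery x along bay x). The upright back stop's face is at x = +36 mm, 80 mm high. The bay's blue charger, 146 mm high with its handle, stands beside it from x = -30 to +112 mm, y = -163 to -273 mm.
- bay_mouth (a point): Point on the bench in the middle of the bay's mouth, 56 mm in front (-x) of the bay's origin; axes as the bay's. Two side cheeks 40 mm high and 4 mm thick flare from y = +-79 mm here to y = +-62 mm 26 mm further in, then run straight to the back stop, leaving 5 mm on each side of the battery. A keeper post 102 mm high stands at y = -84 mm, 21 mm further in.
- retaining_bar (a joint): Flat steel bar 5 mm thick, 78 to 98 mm above the bench, turning on an upright pin at bar_hinge. 0 = fully shut against its stop, lying along the bay's y across its mouth, 4.5 mm in front of the battery if that is home (else it is blocked). The value (rad) grows as it swings out: 1.57 = along the bay's -x, more = on towards +y. Starts swung out, stays where left, moves with about 0.5 N.
- bar_hinge (a point): Hinge axis of the retaining bar, 88 mm above the bench, on a 12 mm post fixed to the bay 42.5 mm in front (-x) of the bay's origin and 84 mm to +y; axes as the bay's.
- bar_tab (a point): Short upright thumb tab on the bar's free end, 172 mm from the hinge axis; this point is 92 mm above the bench. The tab is 26 mm wide along the bar, 5 mm thick (9 mm at its top), from 78 to 118 mm above the bench. Its y axis points along the bar to the hinge; its -x side faces away from the bay when shut and is the side to push on.
- large_battery: Bystander: a lower, wider black battery, 87 x 150 x 105 mm, 3.4 kg, beside the bay on its left (+y) side. Origin at the centre of its underside.
- grease_jar: Bystander: small white jar, 56 mm across, 62 mm tall, standing on the bay's -y side. Origin at the centre of its underside.
- brush: Bystander: hand brush 170 mm long lying on the bay's +y side. Origin under its middle.
- wrench: Bystander: steel wrench 180 mm long lying on the bench to the right. Origin under its middle.
- beaker: Bystander: white plastic measuring mug, 84 mm across, 110 mm tall, at the left. Origin at the centre of its underside.

How it is judged:
On the way, in this order (a step that is already met when the one before it is completed fails the run):
1. the battery is fully home against the back stop, standing flat and square in the bay (x of battery in the frame of bay above -0.004 m and y of battery in the frame of bay between -0.008 and 0.008 m and angle between battery's own z axis and vertical below 0.04 rad), for 0.2 s.
2. the retaining bar is shut across the front of the battery (value of joint retaining_bar below 0.05 rad), for 0.2 s.
At the end, for the whole second after the job is handed in: The battery stands flat (within 2.3 degrees) and at rest in the bay, within 4 mm of the back stop and between the cheeks, and the retaining bar is shut (within 0.05 rad of its stop) (all of step 1 and x of battery in the frame of bay below 0.004 m and angle between the x axis of battery and the x axis of bay, either way round below 0.12 rad and linear speed of battery below 0.01 m/s and value of joint retaining_bar below 0.05 rad); the robot touches nothing.
It fails at once if the battery rocks or tips more than 6 degrees (angle between battery's own z axis and vertical above 0.105 rad).
It fails at once if the battery is lifted or carried (its underside more than 5 mm off the bench) (height (world z) of battery above 0.005 m).
It fails at once if something else by the bay (large battery, jar, brush, wrench, beaker) is pushed more than 30 mm or tipped more than 20 degrees (distance of any of large_battery, grease_jar, brush, wrench, beaker from where it was at the start of the episode above 0.03 m or angle between any of large_battery, grease_jar, brush, wrench, beaker's own z axis and vertical above 0.35 rad).
It also fails if it takes over 69 s, if anything falls off the work surface, if the arm or the gripper's body presses on something with over 40 N, if the wrist force passes 120 N, or if a joint passes its speed limit or range.

## Working session

There is one attempt and no reset: what is moved stays moved. The work goes in short steps, Python scripts to look and compute and a tool call to move; the robot and the scene stay as the last step left them, time stands still between calls to the robot, and variables do not carry over. Pictures are saved under pics/ and viewed, at most 10 in all, crops included, and the job is handed in when it is done.

Besides the shell and the picture viewer there is one more tool, called as name(argument=value, ...), one argument or row to a line, values as JSON. carry_out: Moves the arm, as the interface text tells. Its arguments: {"type":"object","properties":{"moves":{"type":"array","items":{"type":"array","items":{"type":"number"}}},"force":{"type":"number"}},"required":["moves"]}

```bash
mkdir -p pics
cat > h.py <<'E'
import numpy as np, cv2
from bench import r
def cam(n):
    c=r.calibration(n); K=np.array([[c['fx'],0,c['cx']],[0,c['fy'],c['cy']],[0,0,1.]])
    R=cv2.Rodrigues(np.array(c['rvec'],float))[0]; return K,R,np.array(c['tvec'],float)
def onplane(n,px,z):
    K,R,t=cam(n); d=R.T@np.linalg.inv(K)@np.array([px[0],px[1],1.]); o=-R.T@t
    return o+d*(z-o[2])/d[2]
def proj(n,P):
    K,R,t=cam(n); q=K@(R@np.array(P,float)+t); return q[:2]/q[2]
def snap(n,f):
    im=cv2.cvtColor(np.asarray(r.grab_frame(n)),cv2.COLOR_RGB2BGR); cv2.imwrite('pics/'+f,im); return im
E
python3 - <<'E'
from h import *
snap('side','s0.png');snap('top','t0.png')
for n in('side','top'):
    K,R,t=cam(n);print(n,-R.T@t,K[0,0],R[2])
o=r.get_obs();print({k:np.round(v,3) for k,v in o.items()})
print(cv2.Rodrigues(np.array(o['orientation']))[0].round(3))
E
```

```text
side [ 0.37092691 -1.11917048  0.92166251] 492.71677307600294 [ 0.15924451  0.80196448 -0.5757553 ]
top [0.50084294 0.0497884  1.29917735] 484.26183810575156 [ 0.06762247 -0.01983598 -0.99751378]
{'clock': np.float64(0.1), 'joints': array([-1.233,  0.478,  0.022,  1.556, -0.011,  1.109, -0.083]), 'qvel': array([ 0.   , -0.002,  0.   , -0.001,  0.001, -0.001, -0.001]), 'tau': array([ 5.0000e-03, -5.9776e+01,  1.6140e+00, -2.8196e+01,  1.3000e-02,
        5.0000e-03,  0.0000e+00]), 'tcp_pos': array([0.291, 0.609, 0.404]), 'orientation': array([-6.940e-01, -3.064e+00,  3.000e-03]), 'contact_force': array([ 0.069, -0.307, -0.709]), 'moment': array([-0.002, -0.045, -0.053]), 'gripper_force': np.float64(0.0), 'grip_width': np.float64(0.086)}
[[-0.902  0.431 -0.001]
 [ 0.431  0.902 -0.002]
 [-0.    -0.002 -1.   ]]
```

View pics/t0.png

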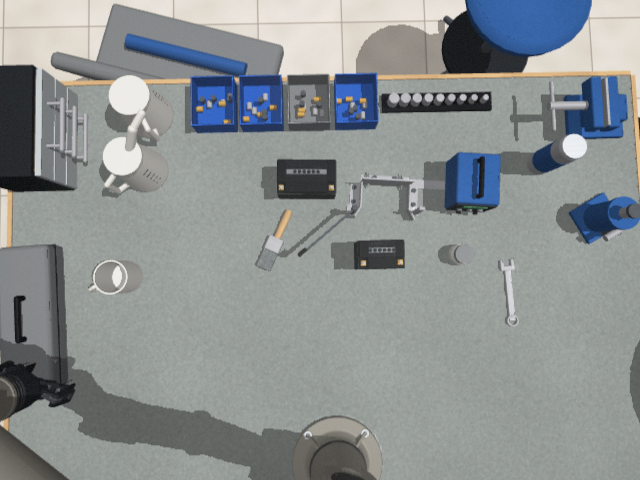

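View pics/s0.png

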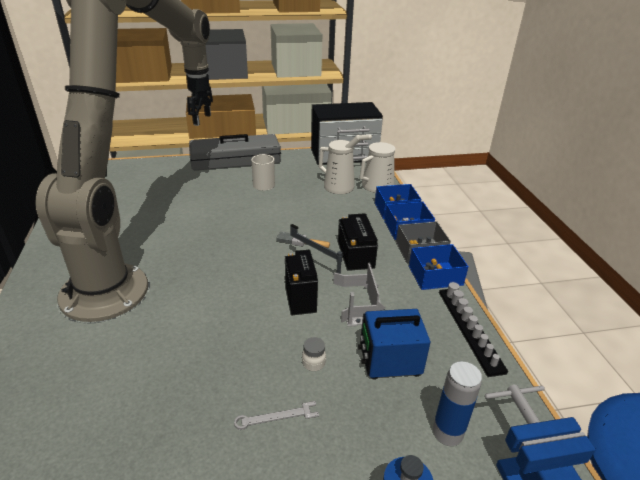

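The top view shows the bay at about px (386,195) and the battery at (380,254). The bar is swung out with its tab at (302,253), and the jar is at (458,254). I'll enlarge this area for the corners.

Run:
```python
from h import *
im=cv2.imread('pics/t0.png')[160:285,280:480]
cv2.imwrite('pics/t0c.png',cv2.resize(im,None,fx=4,fy=4,interpolation=cv2.INTER_CUBIC))
im=cv2.imread('pics/s0.png')[215:365,270:440]
cv2.imwrite('pics/s0c.png',cv2.resize(im,None,fx=4,fy=4,interpolation=cv2.INTER_CUBIC))
```

```text
(no output)
```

View pics/t0c.png

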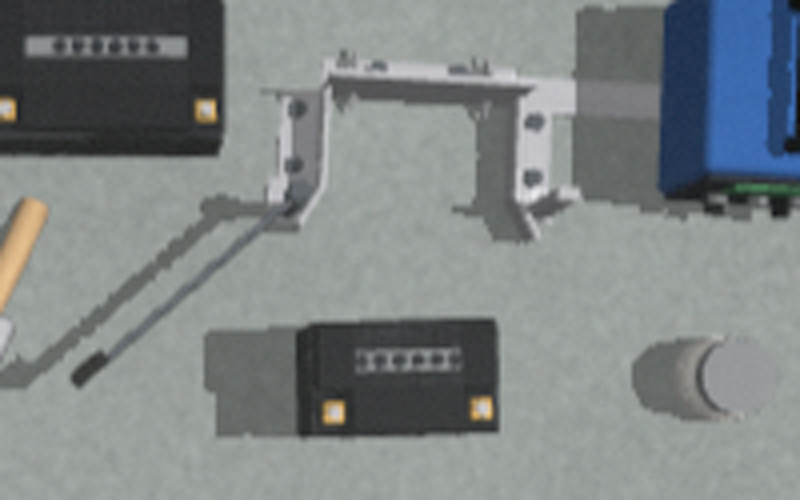

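View pics/s0c.png

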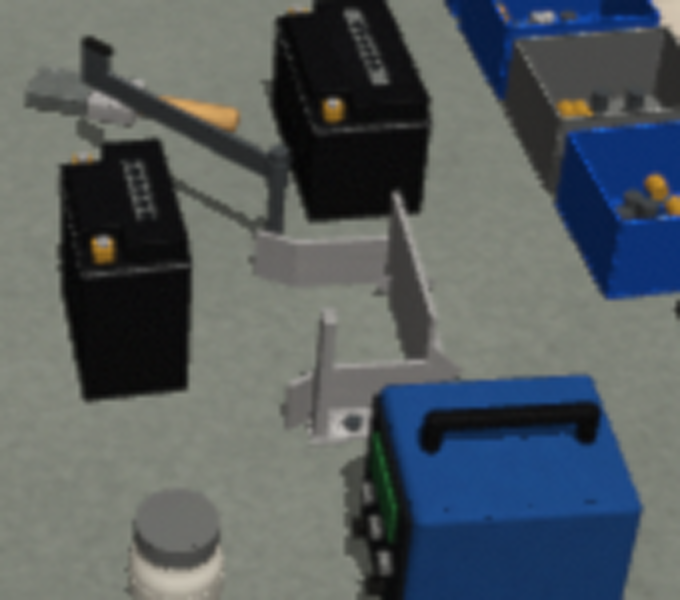

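Run:
```python
from h import *
T=lambda u,v,z:onplane('top',(280+(u+.5)/4-.5,160+(v+.5)/4-.5),z)
S=lambda u,v,z:onplane('side',(270+(u+.5)/4-.5,215+(v+.5)/4-.5),z)
def p(n,*a): print(n,np.round(a[0],4) if len(a)==1 else [list(np.round(x[:2],4)) for x in a])
p('batt top FL,FR',T(312,323,.131),T(496,319,.131))
p('batt bottom NL,NR(bottom?)',T(300,436,0),T(497,432,0),T(300,436,.12),T(497,432,.12))
p('batt side bottom -x,-y / +x,-y',S(85,398,0),S(187,387,0))
p('Lcheek top edge back/front/flare',T(328,85,.04),T(326,188,.04),T(300,226,.04))
p('Rcheek',T(517,90,.04),T(519,198,.04),T(540,238,.04))
p('stop top rear',T(325,62,.08),T(516,72,.08))
p('stop top front',T(328,76,.08),T(530,86,.08))
p('hinge top',T(292,200,.098)); p('tab',T(84,372,.118)); p('tab end',T(108,360,.098))
p('hinge side',S(278,155,.098),S(275,228,0)); p('tab side top',S(97,42,.118))
p('post top side',S(327,313,.102)); p('cheek flare side L bottom',S(253,272,0)); p('Rflare tips',S(287,425,0))
p('jar',T(738,378,.062)); p('jar bottom',T(690,378,0))
p('Largebatt',T(222,155,0),T(222,150,.0),T(0,155,0))
```

```text
batt top FL,FR [[np.float64(0.5694), np.float64(-0.061)], [np.float64(0.5688), np.float64(-0.1727)]]
batt bottom NL,NR(bottom?) [[np.float64(0.5015), np.float64(-0.0628)], [np.float64(0.5005), np.float64(-0.1954)], [np.float64(0.5014), np.float64(-0.0524)], [np.float64(0.5005), np.float64(-0.1727)]]
batt side bottom -x,-y / +x,-y [[np.float64(0.5004), np.float64(-0.1704)], [np.float64(0.5695), np.float64(-0.1706)]]
Lcheek top edge back/front/flare [[np.float64(0.7312), np.float64(-0.0853)], [np.float64(0.6631), np.float64(-0.0817)], [np.float64(0.6385), np.float64(-0.0638)]]
Rcheek [[np.float64(0.7248), np.float64(-0.2099)], [np.float64(0.6532), np.float64(-0.2083)], [np.float64(0.6265), np.float64(-0.2211)]]
stop top rear [[np.float64(0.7388), np.float64(-0.0796)], [np.float64(0.7293), np.float64(-0.2015)]]
stop top front [[np.float64(0.7297), np.float64(-0.0812)], [np.float64(0.7201), np.float64(-0.2101)]]
hinge top [ 0.6486 -0.0541  0.098 ]
tab [0.544  0.0779 0.118 ]
tab end [0.5517 0.0633 0.098 ]
hinge side [[np.float64(0.6533), np.float64(-0.0532)], [np.float64(0.6649), np.float64(-0.0142)]]
tab side top [0.5449 0.0762 0.118 ]
post top side [ 0.6462 -0.2239  0.102 ]
cheek flare side L bottom [ 0.6382 -0.061   0.    ]
Rflare tips [ 0.6279 -0.2162  0.    ]
jar [ 0.5307 -0.3402  0.062 ]
jar bottom [ 0.5331 -0.3272  0.    ]
Largebatt [[np.float64(0.6925), np.float64(-0.0162)], [np.float64(0.6959), np.float64(-0.0163)], [np.float64(0.6963), np.float64(0.1337)]]
```

```bash
cat >> h.py <<'E'
def go(p,yaw=None,start=None):
    """shift in tool axes from current pose (or start=(p,yaw)) to world p; yaw = world angle of tool y, rad"""
    o=r.get_obs(); R=cv2.Rodrigues(np.array(o['orientation']))[0]; c=np.array(o['tcp_pos'])
    y0=np.arctan2(R[1,1],R[0,1])
    if start: c=np.array(start[0]); y0=start[1]
    R=np.array([[np.sin(y0),np.cos(y0),0],[-np.cos(y0),np.sin(y0),0],[0,0,-1.]])
    s=R.T@(np.array(p)-c); roll=0 if yaw is None else -(yaw-y0)
    print('move',s.round(4),'roll',round(roll,4))
def st():
    o=r.get_obs(); R=cv2.Rodrigues(np.array(o['orientation']))[0]
    print('t',round(float(o['clock']),2),'tcp',np.round(o['tcp_pos'],4),'yaw',round(float(np.arctan2(R[1,1],R[0,1])),4),'tilt',R[2,:2].round(4),'F',np.round(o['contact_force'],2),'grip',round(float(o['grip_width']),4),'j',np.round(o['joints'],2))
BO=np.array([.688,-.144]); BY=-.073
ex=np.array([np.cos(BY),np.sin(BY)]); ey=np.array([-ex[1],ex[0]])
def bay(x,y): return BO+x*ex+y*ey
E
python3 - <<'E'
from h import *
st(); go((.46,.22,.40),.4); go((.45,-.115,.36),-.073,((.46,.22,.40),.4))
E
```

```text
t 0.1 tcp [0.2909 0.6088 0.4038] yaw 1.1251 tilt [-0.0001 -0.0016] F [ 0.07 -0.31 -0.71] grip 0.0859 j [-1.23  0.48  0.02  1.56 -0.01  1.11 -0.08]
move [ 0.3202 -0.2779  0.0038] roll 0.7251
move [ 0.3047 -0.1397  0.04  ] roll 0.473
```

carry_out(
  moves=[
    [0.04, -0.035, 0, 0.1, 0.085],
    [0.08, -0.07, 0, 0.2, 0.085],
    [0.12, -0.105, 0, 0.3, 0.085],
    [0.16, -0.14, 0, 0.4, 0.085],
    [0.2, -0.174, 0, 0.5, 0.085],
    [0.24, -0.208, 0, 0.6, 0.085],
    [0.28, -0.243, 0, 0.725, 0.085],
    [0.32, -0.278, 0, 0.725, 0.085],
  ],
)

```text
clock: 0.9
tcp_pos: [-0.0953, 0.5019, 0.4046]
orientation: [1.74, 2.615, 0.0]
contact_force: [-0.8, 2.1, 1.2]
grip_width: 0.0856
gripper_force: 0.0
```

carry_out(
  moves=[
    [0.04, -0.02, 0, 0.07, 0.085],
    [0.08, -0.04, 0.01, 0.14, 0.085],
    [0.12, -0.06, 0.02, 0.21, 0.085],
    [0.16, -0.08, 0.03, 0.28, 0.085],
    [0.2, -0.1, 0.04, 0.35, 0.085],
    [0.24, -0.12, 0.04, 0.42, 0.085],
    [0.28, -0.14, 0.04, 0.473, 0.085],
    [0.305, -0.14, 0.04, 0.473, 0.085],
  ],
)

```text
clock: 1.7
tcp_pos: [-0.3471, 0.7288, 0.3631]
orientation: [-2.297, -2.143, 0.005]
contact_force: [-0.6, 0.0, 0.2]
grip_width: 0.0847
gripper_force: 0.0
```

Run:
```python
from h import *
st()
im=snap('side','s1.png'); o=r.get_obs(); u,v=proj('side',np.array(o['tcp_pos'])-[0,0,.09]); print(u,v)
u,v=int(u),int(v)
cv2.imwrite('pics/s1c.png',cv2.resize(im[v-60:v+70,u-60:u+70],None,fx=4.5,fy=4.5,interpolation=cv2.INTER_CUBIC))
```

```text
t 1.7 tcp [-0.3471  0.7288  0.3631] yaw -0.0689 tilt [-0.0023 -0.0023] F [-0.57  0.05  0.19] grip 0.0847 j [-2.12  0.74  0.04  1.21 -0.04  1.2  -2.14]
17.63568008971684 107.65199486468359Traceback (most recent call last):
  File "<stdin>", line 5, in <module>
cv2.error: OpenCV(4.12.0) /io/opencv/modules/imgproc/src/resize.cpp:4208: error: (-215:Assertion failed) !ssize.empty() in function 'resize'
```

My helper had the tool x sign flipped, so the arm went the wrong way, over free space, and touched nothing. I'll fix the helper and bring the arm back.

```bash
sed -i 's/\[\[np.sin(y0),np.cos(y0),0\],\[-np.cos(y0),np.sin(y0),0\]/[[-np.sin(y0),np.cos(y0),0],[np.cos(y0),np.sin(y0),0]/' h.py
python3 - <<'E'
from h import *
o=r.get_obs(); R=cv2.Rodrigues(np.array(o['orientation']))[0]; print(R.round(3))
a=(.0,.62,.42);b=(.33,.40,.42);c=(.45,.03,.40);d=(.45,-.115,.36)
go(a,-.073);go(b,-.073,(a,-.073));go(c,-.073,(b,-.073));go(d,-.073,(c,-.073))
E
```

```text
[[ 0.07   0.998 -0.001]
 [ 0.998 -0.07   0.   ]
 [ 0.    -0.001 -1.   ]]
move [-0.0871  0.3527 -0.0575] roll 0.0034
move [-0.1953  0.3452  0.    ] roll -0.0
move [-0.3603  0.1467  0.02  ] roll -0.0
move [-0.1446  0.0106  0.04  ] roll -0.0
```

carry_out(
  moves=[
    [-0.011, 0.044, -0.03, 0, 0.085],
    [-0.022, 0.088, -0.057, 0, 0.085],
    [-0.033, 0.132, -0.057, 0, 0.085],
    [-0.044, 0.176, -0.057, 0, 0.085],
    [-0.055, 0.22, -0.057, 0, 0.085],
    [-0.066, 0.264, -0.057, 0, 0.085],
    [-0.076, 0.31, -0.057, 0, 0.085],
    [-0.087, 0.353, -0.057, 0, 0.085],
  ],
)

```text
clock: 2.55
tcp_pos: [0.0067, 0.6157, 0.4214]
orientation: [2.301, 2.138, -0.0]
contact_force: [0.1, 0.2, 0.4]
grip_width: 0.0848
gripper_force: 0.0
```

carry_out(
  moves=[
    [-0.024, 0.043, 0, 0, 0.085],
    [-0.049, 0.086, 0, 0, 0.085],
    [-0.073, 0.129, 0, 0, 0.085],
    [-0.098, 0.173, 0, 0, 0.085],
    [-0.122, 0.216, 0, 0, 0.085],
    [-0.147, 0.26, 0, 0, 0.085],
    [-0.171, 0.302, 0, 0, 0.085],
    [-0.195, 0.345, 0, 0, 0.085],
  ],
)

```text
clock: 3.35
tcp_pos: [0.3355, 0.3953, 0.4216]
orientation: [-2.301, -2.139, 0.0]
contact_force: [0.6, 0.5, -0.7]
grip_width: 0.0846
gripper_force: 0.0
```

carry_out(
  moves=[
    [-0.045, 0.018, 0, 0, 0.085],
    [-0.09, 0.036, 0, 0, 0.085],
    [-0.135, 0.055, 0, 0, 0.085],
    [-0.18, 0.073, 0, 0, 0.085],
    [-0.225, 0.092, 0.01, 0, 0.085],
    [-0.27, 0.11, 0.02, 0, 0.085],
    [-0.315, 0.128, 0.02, 0, 0.085],
    [-0.36, 0.147, 0.02, 0, 0.085],
  ],
)

```text
clock: 4.15
tcp_pos: [0.4542, 0.0252, 0.4014]
orientation: [-2.3, -2.139, 0.0]
contact_force: [0.6, 0.2, -0.0]
grip_width: 0.0848
gripper_force: 0.0
```

Run:
```python
from h import *
st(); go((.45,-.115,.36),-.073)
```

```text
t 4.15 tcp [0.4542 0.0252 0.4014] yaw -0.0729 tilt [ 0.0003 -0.0006] F [ 0.62  0.18 -0.  ] grip 0.0848 j [-0.75  0.11  0.61  2.09 -0.08  0.96 -0.17]
move [-0.1402  0.006   0.0414] roll 0.0001
```

carry_out(
  moves=[
    [-0.035, 0, 0.01, 0, 0.085],
    [-0.07, 0, 0.02, 0, 0.085],
    [-0.105, 0, 0.03, 0, 0.085],
    [-0.14, 0, 0.04, 0, 0.085],
    [-0.14, 0, 0.04, 0, 0.085],
    [-0.14, 0, 0.04, 0, 0.085],
    [-0.14, 0, 0.04, 0, 0.085],
    [-0.14, 0, 0.04, 0, 0.085],
  ],
)

```text
clock: 4.95
tcp_pos: [0.4446, -0.1111, 0.3619]
orientation: [-2.298, -2.142, -0.001]
contact_force: [-0.3, -0.1, -0.1]
grip_width: 0.0852
gripper_force: 0.0
```

Run:
```python
from h import *
st()
im=snap('side','s1.png'); o=r.get_obs(); u,v=proj('side',np.array(o['tcp_pos'])-[0,0,.09]); print(u,v)
for d in(0,.101,.16): print(d,proj('side',np.array(o['tcp_pos'])-[0,0,d]),proj('side',np.array(o['tcp_pos'])-[-.057,0.004,d]))
u,v=int(u),int(v); print(u-60,v-60)
cv2.imwrite('pics/s1c.png',cv2.resize(im[v-60:v+70,u-60:u+70],None,fx=4.5,fy=4.5,interpolation=cv2.INTER_CUBIC))
```

```text
t 4.95 tcp [ 0.4446 -0.1111  0.3619] yaw -0.0707 tilt [0.0005 0.0003] F [-0.27 -0.09 -0.09] grip 0.0852 j [-0.51  0.2   0.7   2.13 -0.17  0.86  0.23]
264.005610542952 217.9742276680891
0 [262.57769771 185.3209338 ] [287.2072212  184.48584342]
0.101 [264.17167997 221.7718782 ] [287.60628736 220.79971345]
0.16 [265.03333698 241.47611979] [287.82209237 240.43734657]
204 157
```

View pics/s1c.png

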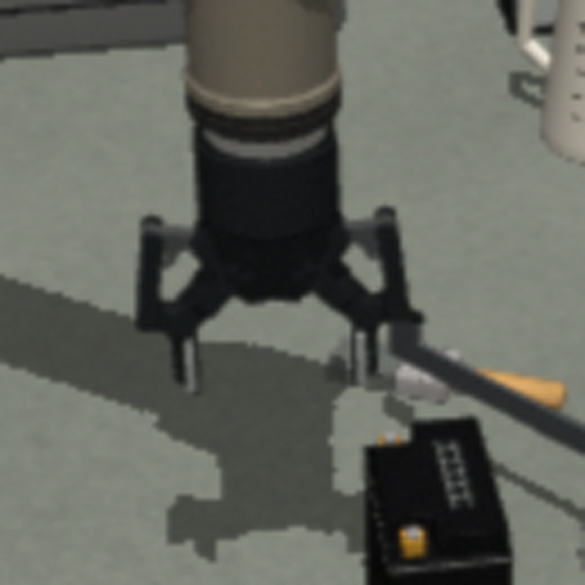

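The crop shows each finger's outer link standing out about 18 mm beyond the fingertip back. Its lower end is about 34 mm above the tip (crop row ≈325, tip row ≈390). With the tip just off the bench, the push therefore lands at about 38 mm, which is below the tipping height. I'll half close the fingers, move back behind the battery and descend.

Run:
```python
from h import *
a=(.424,-.110,.30)
go(a,-.073); go((.424,-.110,.182),-.073,(a,-.073))
```

```text
move [-0.0003 -0.0206  0.0619] roll 0.0022
move [0.    0.    0.118] roll -0.0
```

carry_out(
  moves=[
    [0, -0.01, 0.02, 0, 0.055],
    [0, -0.02, 0.04, 0, 0.055],
    [0, -0.02, 0.062, 0, 0.055],
    [0, -0.02, 0.062, 0, 0.055],
    [0, -0.02, 0.062, 0, 0.055],
    [0, -0.02, 0.062, 0, 0.055],
    [0, -0.02, 0.062, 0, 0.055],
    [0, -0.02, 0.062, 0, 0.055],
  ],
)

```text
clock: 5.8
tcp_pos: [0.4247, -0.1108, 0.3004]
orientation: [2.3, 2.139, 0.002]
contact_force: [-0.3, 0.4, 0.2]
grip_width: 0.055
gripper_force: 0.0
```

carry_out(
  moves=[
    [0, 0, 0.02, 0, 0.055],
    [0, 0, 0.04, 0, 0.055],
    [0, 0, 0.06, 0, 0.055],
    [0, 0, 0.08, 0, 0.055],
    [0, 0, 0.1, 0, 0.055],
    [0, 0, 0.112, 0, 0.055],
    [0, 0, 0.118, 0, 0.055],
    [0, 0, 0.118, 0, 0.055],
  ],
)

```text
clock: 6.6
tcp_pos: [0.4244, -0.1109, 0.1815]
orientation: [-2.301, -2.138, 0.001]
contact_force: [0.5, -0.3, 0.0]
grip_width: 0.0549
gripper_force: 0.0
```

Run:
```python
from h import *
st()
im=snap('side','s2.png'); u,v=proj('side',[.47,-.11,.08]);u,v=int(u),int(v); print(u-65,v-65)
for d in(.101,.126,.169): print(d,proj('side',np.array(r.get_obs()['tcp_pos'])-[0,0,d]),proj('side',np.array(r.get_obs()['tcp_pos'])-[-.06,0.004,d]))
cv2.imwrite('pics/s2c.png',cv2.resize(im[v-65:v+65,u-65:u+65],None,fx=4.5,fy=4.5,interpolation=cv2.INTER_CUBIC))
```

```text
t 6.6 tcp [ 0.4244 -0.1109  0.1815] yaw -0.0732 tilt [ 0.0001 -0.0006] F [ 0.47 -0.32  0.02] grip 0.0549 j [-0.24  0.52  0.44  2.28 -0.52  0.43  0.55]
211 212
0.101 [259.06258745 279.34091984] [281.84126836 278.07416525]
0.126 [259.46111871 286.54624508] [281.98985027 285.25868881]
0.169 [260.12656904 298.57738672] [282.23798112 297.25679799]
```

View pics/s2c.png

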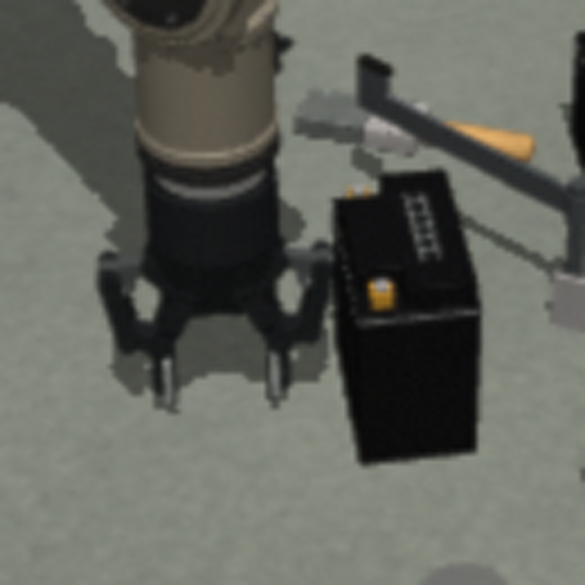

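Half closed, the links lean out at the top (crop y≈255, x≈330), so this opening would push too high. Fully open, the lower end is outermost. I'll back off, open fully and lower the tips.

carry_out(
  moves=[
    [0, -0.006, 0, 0, 0.055],
    [0, -0.012, 0, 0, 0.055],
    [0, -0.012, 0, 0, 0.07],
    [0, -0.012, 0, 0, 0.0854],
    [0, -0.012, 0, 0, 0.0854],
    [0, -0.012, 0.01, 0, 0.0854],
    [0, -0.012, 0.016, 0, 0.0854],
    [0, -0.012, 0.016, 0, 0.0854],
  ],
)

```text
clock: 7.45
tcp_pos: [0.4121, -0.1099, 0.1646]
orientation: [-2.3, -2.138, 0.002]
contact_force: [-0.0, -0.7, 1.0]
grip_width: 0.0856
gripper_force: 0.0
```

carry_out(
  moves=[
    [0, 0, 0.001, 0, 0.0854],
    [0, 0, 0.001, 0, 0.0854],
    [0, 0, 0.002, 0, 0.0854],
    [0, 0, 0.002, 0, 0.0854],
    [0, 0, 0.002, 0, 0.0854],
    [0, 0, 0.002, 0, 0.0854],
    [0, 0, 0.002, 0, 0.0854],
    [0, 0, 0.002, 0, 0.0854],
  ],
)

```text
clock: 8.25
tcp_pos: [0.4124, -0.1099, 0.1637]
orientation: [2.301, 2.139, 0.0]
contact_force: [-0.6, -0.3, 0.3]
grip_width: 0.0852
gripper_force: 0.0
```

Run:
```python
from h import *
st()
im=snap('side','s3.png'); u,v=276,277
cv2.imwrite('pics/s3c.png',cv2.resize(im[v-45:v+45,u-60:u+60],None,fx=6,fy=6,interpolation=cv2.INTER_CUBIC))
```

```text
t 8.25 tcp [ 0.4124 -0.1099  0.1637] yaw -0.073 tilt [0.     0.0001] F [-0.6  -0.32  0.28] grip 0.0852 j [-0.2   0.54  0.38  2.31 -0.56  0.37  0.59]
```

View pics/s3c.png

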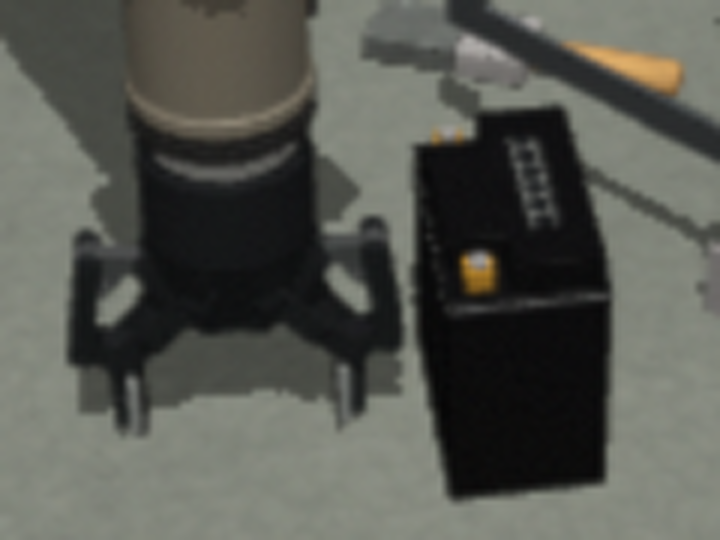

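carry_out(
  moves=[
    [0, 0.004, 0, 0, 0.0854],
    [0, 0.008, 0, 0, 0.0854],
    [0, 0.011, 0, 0, 0.0854],
    [0, 0.014, 0, 0, 0.0854],
    [0, 0.017, 0, 0, 0.0854],
    [0, 0.02, 0, 0, 0.0854],
    [-0.0005, 0.023, 0, 0, 0.0854],
    [-0.001, 0.026, 0, 0, 0.0854],
  ],
)

```text
clock: 9.1
tcp_pos: [0.4331, -0.1119, 0.1621]
orientation: [-2.292, -2.131, 0.011]
contact_force: [-12.4, 2.8, -0.1]
grip_width: 0.0852
gripper_force: 0.0
```

carry_out(
  moves=[
    [0, 0.003, 0, 0, 0.0854],
    [-0.001, 0.006, 0, 0, 0.0854],
    [-0.001, 0.009, 0, 0, 0.0854],
    [-0.001, 0.012, 0, 0, 0.0854],
    [-0.002, 0.015, 0, 0, 0.0854],
    [-0.002, 0.018, 0, 0, 0.0854],
    [-0.002, 0.021, 0, 0, 0.0854],
    [-0.002, 0.024, 0, 0, 0.0854],
  ],
)

```text
clock: 9.9
tcp_pos: [0.4571, -0.1156, 0.1619]
orientation: [-2.292, -2.132, 0.011]
contact_force: [-13.2, 2.3, 0.5]
grip_width: 0.0855
gripper_force: 0.0
```

Run:
```python
from h import *
st()
a=snap('side','s4.png'); b=snap('top','t4.png')
A=cv2.resize(a[215:345,265:395],(400,400),interpolation=cv2.INTER_CUBIC)
B=cv2.resize(b[165:285,340:460],(400,400),interpolation=cv2.INTER_CUBIC)
cv2.imwrite('pics/c4.png',np.hstack([A,B]))
```

```text
t 9.9 tcp [ 0.4571 -0.1156  0.1619] yaw -0.0724 tilt [ 0.0028 -0.0132] F [-13.21   2.34   0.45] grip 0.0855 j [-0.21  0.59  0.41  2.21 -0.54  0.45  0.56]
```

View pics/c4.png

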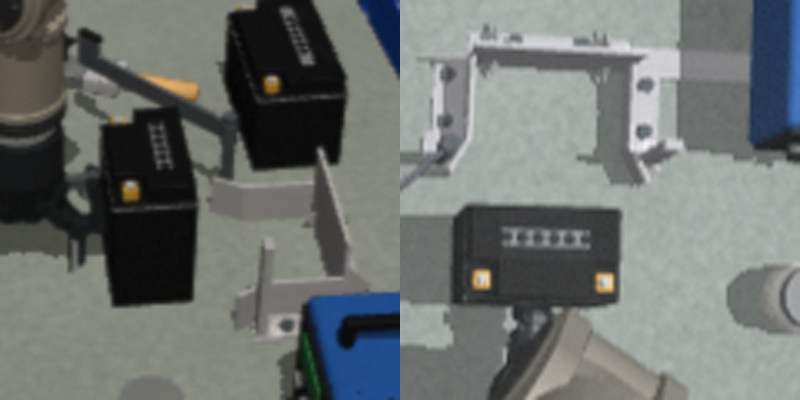

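The battery slid about 32 mm, flat, at 13 N. In the composite, its far top edge runs from (466,206) to (620,208) in the top half, and its foot from (115,305) to (195,300) in the side half.

Run:
```python
from h import *
f=lambda u,s,o:(u+.5)/s-.5+o
T=lambda u,v,z:onplane('top',(f(u-400,10/3,340),f(v,10/3,165)),z)
S=lambda u,v,z:onplane('side',(f(u,400/130,265),f(v,400/130,215)),z)
L,R=T(466,206,.131),T(620,208,.131); print(L[:2],R[:2]); print(S(115,305,0)[:2],S(195,300,0)[:2])
yaw=np.arctan2(-(L-R)[0],(L-R)[1]); m=(L+R)[:2]/2; c=m-.0355*np.array([np.cos(yaw),np.sin(yaw)])
d=c-BO; print('yaw',yaw,'c',c,'in bay',d@ex,d@ey,'yaw rel',yaw-BY)
```

```text
[ 0.60308539 -0.06651726] [ 0.59867461 -0.17884224]
[ 0.52998928 -0.1737435 ] [ 0.59983114 -0.17850224]
yaw -0.039247927988499944 c [ 0.56540734 -0.1212868 ] in bay -0.12392274996131944 0.013711384783763006 yaw rel 0.03375207201150005
```

carry_out(
  moves=[
    [-0.001, 0.004, 0, 0, 0.0854],
    [-0.002, 0.008, 0, 0, 0.0854],
    [-0.003, 0.012, 0, 0, 0.0854],
    [-0.004, 0.016, 0, 0, 0.0854],
    [-0.005, 0.02, 0, 0, 0.0854],
    [-0.006, 0.024, 0, 0, 0.0854],
    [-0.007, 0.028, 0, 0, 0.0854],
    [-0.008, 0.032, 0, 0, 0.0854],
  ],
)

```text
clock: 10.8
tcp_pos: [0.4885, -0.1256, 0.1617]
orientation: [-2.291, -2.132, 0.011]
contact_force: [-15.1, 4.4, 2.4]
grip_width: 0.0853
gripper_force: 0.0
```

carry_out(
  moves=[
    [-0.001, 0.003, 0, 0, 0.0854],
    [-0.002, 0.006, 0, 0, 0.0854],
    [-0.003, 0.009, 0, 0, 0.0854],
    [-0.003, 0.012, 0, 0, 0.0854],
    [-0.004, 0.015, 0, 0, 0.0854],
    [-0.004, 0.018, 0, 0, 0.0854],
    [-0.005, 0.021, 0, 0, 0.0854],
    [-0.005, 0.023, 0, 0, 0.0854],
  ],
)

```text
clock: 11.6
tcp_pos: [0.5114, -0.1326, 0.1616]
orientation: [-2.292, -2.132, 0.011]
contact_force: [-13.4, 2.7, 1.1]
grip_width: 0.0851
gripper_force: 0.0
```

Run:
```python
from h import *
st()
b=snap('top','t5.png')
cv2.imwrite('pics/c5.png',cv2.resize(b[160:270,330:450],(720,600)[0:1]+(660,),interpolation=cv2.INTER_CUBIC)[:600])
```

```text
t 11.6 tcp [ 0.5114 -0.1326  0.1616] yaw -0.0723 tilt [ 0.0028 -0.013 ] F [-13.43   2.67   1.09] grip 0.0851 j [-0.2   0.65  0.43  2.08 -0.53  0.53  0.55]
```

View pics/c5.png

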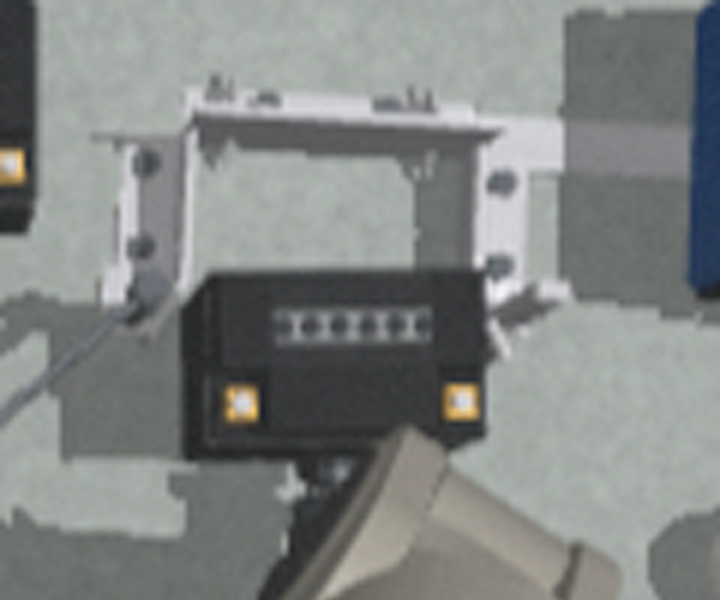

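The battery has entered the mouth. Its far top edge runs from (208,276) to (484,271) in this crop.

Run:
```python
from h import *
f=lambda u,s,o:(u+.5)/s-.5+o
T=lambda u,v,z:onplane('top',(f(u,6,330),f(v,6,160)),z)
L,R=T(208,276,.131),T(484,271,.131); print(L[:2],R[:2], 'bottom left line',T(184,310,0)[:2],T(184,455,0)[:2])
for n,a,b in(('stop',(190,116),(478,130)),):
    a,b=T(*a,.08),T(*b,.08); print(n,a[:2],b[:2],np.arctan2(-(a-b)[0],(a-b)[1]))
print('cheek inner tops',T(192,160,.04)[:2],T(186,270,.04)[:2],T(476,160,.04)[:2],T(480,260,.04)[:2])
yaw=np.arctan2(-(L-R)[0],(L-R)[1]); m=(L+R)[:2]/2; c=m-.0355*np.array([np.cos(yaw),np.sin(yaw)])
d=c-BO; print('yaw',yaw,'c',c,'in bay',d@ex,d@ey,'yaw rel',yaw-BY)
t=np.array(r.get_obs()['tcp_pos'])[:2]+.075*ex; d=t-BO; print('finger in bay',d@ex,d@ey)
```

```text
[ 0.6537129  -0.07990262] [ 0.65289871 -0.1922562 ] bottom left line [ 0.65571775 -0.08309508] [ 0.590259   -0.08091226]
stop [ 0.72896632 -0.08022706] [ 0.71995213 -0.20270268] -0.07346737363675826
cheek inner tops [ 0.71695273 -0.08471818] [ 0.6685053  -0.08046524] [ 0.71386596 -0.20957019] [ 0.6696361  -0.20954973]
yaw -0.007246547964203819 c [ 0.61780674 -0.13582216] in bay -0.07060276356467907 0.0030364994283741823 yaw rel 0.06575345203579618
finger in bay -0.10163930539115502 -0.0015532532257397868
```

The battery is in the mouth, with its yaw about 0.05 off and the finger slightly right of centre. I'll back off, shift 15 mm to the left and push on, which turns it square.

carry_out(
  moves=[
    [0, -0.004, 0, 0, 0.0854],
    [0, -0.008, 0, 0, 0.0854],
    [0.006, -0.008, 0, 0, 0.0854],
    [0.012, -0.008, 0, 0, 0.0854],
    [0.016, -0.006, 0, 0, 0.0854],
    [0.016, -0.003, 0, 0, 0.0854],
    [0.016, 0, 0, 0, 0.0854],
    [0.016, 0.003, 0, 0, 0.0854],
  ],
)

```text
clock: 12.45
tcp_pos: [0.5162, -0.1163, 0.1622]
orientation: [-2.292, -2.134, 0.009]
contact_force: [-14.0, 3.7, 2.4]
grip_width: 0.085
gripper_force: 0.0
```

carry_out(
  moves=[
    [0, 0.002, 0, 0, 0.0854],
    [0, 0.004, 0, 0, 0.0854],
    [0, 0.006, 0, 0, 0.0854],
    [0, 0.008, 0, 0, 0.0854],
    [0, 0.01, 0, 0, 0.0854],
    [0, 0.012, 0, 0, 0.0854],
    [0, 0.012, 0, 0, 0.0854],
    [0, 0.012, 0, 0, 0.0854],
  ],
)

```text
clock: 13.25
tcp_pos: [0.5278, -0.1174, 0.162]
orientation: [-2.293, -2.132, 0.009]
contact_force: [-13.8, 1.9, 2.4]
grip_width: 0.0854
gripper_force: 0.0
```

```bash
cat >> h.py <<'E'
def batt(im):
    """far top edge and side edges of the battery in the top picture"""
    g=cv2.GaussianBlur(cv2.cvtColor(im,cv2.COLOR_BGR2GRAY),(3,3),0); m=(g<62).astype(np.uint8)
    n,lab,s,c=cv2.connectedComponentsWithStats(m[150:270,355:420])
    i=1+np.argmax(s[1:,4]); k=(lab==i); x0,y0,w,h=s[i,:4]; print('blob',x0+355,y0+150,w,h,s[i,4])
    cols=np.arange(x0+7,x0+w-4); rows=np.array([k[:,q].argmax() for q in cols])+150-.5
    a,b=np.polyfit(cols+355,rows,1)
    for _ in range(2):
        e=rows-(a*(cols+355)+b); g2=abs(e)<.9; a,b=np.polyfit((cols+355)[g2],rows[g2],1)
    xr=x0+w-.5+355; R=onplane('top',(xr,a*xr+b),.131); L=onplane('top',(xr-40,a*(xr-40)+b),.131)
    yaw=np.arctan2(-(L-R)[0],(L-R)[1]); X=np.array([np.cos(yaw),np.sin(yaw)]);Y=np.array([-X[1],X[0]])
    c=R[:2]+.057*Y-.0355*X; d=c-BO
    print('R',R[:2].round(4),'yaw rel',(yaw-BY).round(3),'bay xy',(d@ex).round(4),(d@ey).round(4),'inliers',g2.sum(),len(g2))
E
python3 - <<'E'
from h import *
st()
for f in('t0','t4','t5'): batt(cv2.imread(f'pics/{f}.png'))
batt(snap('top','t6.png'))
E
```

```text
t 13.25 tcp [ 0.5278 -0.1174  0.162 ] yaw -0.0726 tilt [ 0.0028 -0.0118] F [-13.83   1.88   2.45] grip 0.0854 j [-0.23  0.67  0.44  2.05 -0.53  0.55  0.51]
blob 355 241 48 27 769Traceback (most recent call last):
  File "<stdin>", line 3, in <module>
  File "h.py", line 35, in batt
    e=rows-(a*(cols+355)+b); g2=abs(e)<.9; a,b=np.polyfit((cols+355)[g2],rows[g2],1)
                                               ~~~~~~~~~~^^^^^^^^^^^^^^^^^^^^^^^^^^^
    raise TypeError("expected non-empty vector for x")
TypeError: expected non-empty vector for x
```

```bash
python3 - <<'E'
s=open('h.py').read()
a=s.index("    cols=np.arange"); b=s.index("    xr=x0+w")
s=s[:a]+"""    cols=np.arange(x0+14,x0+w-4); rows=np.array([k[:,q].argmax() for q in cols])+150-.5
    vx,vy,px,py=cv2.fitLine(np.c_[cols+355,rows].astype(np.float32),cv2.DIST_WELSCH,0,.01,.01).ravel(); a=vy/vx; b=py-a*px
    e=rows-(a*(cols+355)+b); g2=abs(e)<.9
"""+s[b:]
open('h.py','w').write(s)
E
python3 - <<'E'
from h import *
for f in('t0','t4','t5'): batt(cv2.imread(f'pics/{f}.png'))
batt(snap('top','t6.png'))
E
```

```text
blob 355 241 48 27 769
R [ 0.5796 -0.1704] yaw rel 0.705 bay xy -0.1702 -0.0139 inliers 8 30
blob 356 227 48 34 824
R [ 0.5564 -0.1719] yaw rel -0.056 bay xy -0.1615 0.0214 inliers 23 30
blob 361 206 49 55 1040
R [ 0.6488 -0.1903] yaw rel 0.052 bay xy -0.0741 0.0061 inliers 19 31
blob 361 199 50 53 956
R [ 0.6035 -0.1909] yaw rel -0.643 bay xy -0.0751 0.014 inliers 6 32
```

Run:
```python
from h import *
g=cv2.cvtColor(cv2.imread('pics/t6.png'),cv2.COLOR_BGR2GRAY)
for c in (368,375,385,395,402,408): print(c,g[184:216,c])
for q in(205,215,225): print(q,g[q,355:372],g[q,402:420])
```

```text
368 [155 159 161 171 175 178 177 175 176 175 172 170 172 131  69  57  56  53
  56  58  58  56  58  54  56  55  58  58  55  54  45  52]
375 [ 97 143 174 175 174 173 178 179 174 171 170 172 175 152 100  57  56  53
  58  56  58  61  56  53  51  60  60  56  56  58  54  51]
385 [ 90 102 152 174 176 174 174 177 176 174 169 169 165 168 131  70  59  61
  58  59  59 109 144 139 116 133 115  65  63  63  62  56]
395 [ 92  92 139 168 170 169 171 169 170 171 171 171 168 169 154 105  62  57
  61  61  59  75 126 123  78  95 123 103  70  69  68  61]
402 [ 94 118 126 121 117 112 112 111 115 112 113 111 113 112 107  88  67  65
  62  66  62  64 103  98  73  69 103  98  67  65  63  58]
408 [ 95 100 104 102 102 108 108 108 109 111 108 114 118 116 118 104  72  53
  53  53  54  57  56  56  55  55  55  56  58  57  59  58]
205 [110 120 129 129 107 127 104  43  44  40  57  46  49  56  56  58  57] [ 64  59  55  60  56  55  57  56  55  61  86 112 118 172 205 184 172 170]
215 [131 116 107 111 111 106  40  41  43  48  67  50  53  52  51  50  52] [ 58  55  56  54  54  58  58  58  60  97 180 185 143 150 175 199 178 168]
225 [105 108 110 107 105  71  44  40  53  91  63  54  54  56  55  54  54] [ 56  57  60  61  62  81  78  65  97 168 171 171 167 165 163 164 165 164]
```

Run:
```python
from h import *
L=onplane('top',(368,197.3),.131);R=onplane('top',(412,199.75),.131)
yaw=np.arctan2(-(L-R)[0],(L-R)[1]); X=np.array([np.cos(yaw),np.sin(yaw)]);Y=np.array([-X[1],X[0]])
c=R[:2]+.057*Y-.0355*X; d=c-BO
print(R,'yaw rel',yaw-BY,'bay xy',d@ex,d@ey)
t=np.array(r.get_obs()['tcp_pos'])[:2]+.075*ex-BO; print('finger in bay',t@ex,t@ey)
```

```text
[ 0.66506201 -0.19703471  0.131     ] yaw rel -0.008124608885071327 bay xy -0.05404453730772298 0.002720086622392331
finger in bay -0.08673014156176649 0.01490990026979435
```

The battery is now square (yaw within 0.01) and 54 mm from home. I'll recentre the finger and push on in.

carry_out(
  moves=[
    [0, -0.004, 0, 0, 0.0854],
    [0, -0.006, 0, 0, 0.0854],
    [-0.006, -0.006, 0, 0, 0.0854],
    [-0.012, -0.006, 0, 0, 0.0854],
    [-0.012, -0.003, 0, 0, 0.0854],
    [-0.012, 0, 0, 0, 0.0854],
    [-0.012, 0.003, 0, 0, 0.0854],
    [-0.012, 0.006, 0, 0, 0.0854],
  ],
)

```text
clock: 14.1
tcp_pos: [0.5327, -0.1324, 0.1625]
orientation: [-2.298, -2.129, 0.01]
contact_force: [-18.0, 0.9, 6.9]
grip_width: 0.0853
gripper_force: 0.0
```

carry_out(
  moves=[
    [0, 0.003, 0, 0, 0.0854],
    [0, 0.006, 0, 0, 0.0854],
    [0, 0.009, 0, 0, 0.0854],
    [0, 0.012, 0, 0, 0.0854],
    [0, 0.015, 0, 0, 0.0854],
    [0, 0.018, 0, 0, 0.0854],
    [0, 0.021, 0, 0, 0.0854],
    [0, 0.024, 0, 0, 0.0854],
  ],
)

```text
clock: 14.9
tcp_pos: [0.5567, -0.1342, 0.1625]
orientation: [-2.298, -2.13, 0.01]
contact_force: [-18.1, 1.2, 6.2]
grip_width: 0.0855
gripper_force: 0.0
```

```bash
cat > e.py <<'E'
from h import *
import sys
def cross(p,lo=57):
    bg=np.median(p[:5].astype(float)); return p
def edge(im):
    g=cv2.cvtColor(im,cv2.COLOR_BGR2GRAY); o=r.get_obs()
    t=np.array(o['tcp_pos'])[:2]+.071*ex  # face expected
    pts=[]
    for y in np.arange(-.040,.045,.01):     # predicted far top edge along battery width
        q=t+.071*ex+(y)*ey; u,v=proj('top',[q[0],q[1],.131]); u=int(round(u)); v0=int(v)
        col=g[v0-7:v0+8,u].astype(float); d=np.diff(col); i=d.argmin()
        w=np.clip(-d[max(0,i-1):i+2],0,None); pts.append((u,v0-7+max(0,i-1)+.5+(w*np.arange(len(w))).sum()/w.sum()))
    pts=np.array(pts); print(pts.round(1).tolist())
    vx,vy,px,py=cv2.fitLine(pts.astype(np.float32),cv2.DIST_WELSCH,0,.01,.01).ravel()
    L,R=[onplane('top',(u,py+vy/vx*(u-px)),.131) for u in(pts[:,0].max()-35,pts[:,0].max())]
    if L[1]<R[1]: L,R=R,L
    yaw=np.arctan2(-(L-R)[0],(L-R)[1]); d=(L+R)[:2]/2-BO
    print('yaw rel',round(yaw-BY,3),'battery x in bay',round(d@ex-.0355,4))
    q=t+.004*ex-BO; print('finger in bay',(q@ex).round(4),(q@ey).round(4))
if __name__=='__main__':
    st(); edge(snap('top',sys.argv[1]))
E
python3 e.py t7.png
```

```text
t 14.9 tcp [ 0.5567 -0.1342  0.1625] yaw -0.0758 tilt [ 0.001  -0.0108] F [-18.08   1.17   6.23] grip 0.0855 j [-0.21  0.7   0.45  1.97 -0.52  0.59  0.51]
[[406.0, 181.0], [402.0, 180.8], [398.0, 180.5], [394.0, 180.2], [390.0, 179.9], [386.0, 179.9], [382.0, 179.7], [378.0, 179.3], [374.0, 179.1]]
yaw rel -0.01 battery x in bay -0.0086
finger in bay -0.056 0.0003
```

carry_out(
  moves=[
    [0, 0.003, 0, 0, 0.0854],
    [0, 0.006, 0, 0, 0.0854],
    [0, 0.009, 0, 0, 0.0854],
    [0, 0.012, 0, 0, 0.0854],
    [0, 0.014, 0, 0, 0.0854],
    [0, 0.016, 0, 0, 0.0854],
    [0, 0.018, 0, 0, 0.0854],
    [0, 0.018, 0, 0, 0.0854],
  ],
)

```text
clock: 15.75
tcp_pos: [0.5753, -0.1353, 0.1622]
orientation: [-2.298, -2.131, 0.009]
contact_force: [-14.7, 0.5, 1.2]
grip_width: 0.0857
gripper_force: 0.0
```

carry_out(
  moves=[
    [0, 0.0005, 0, 0, 0.0854],
    [0, 0.001, 0, 0, 0.0854],
    [0, 0.0015, 0, 0, 0.0854],
    [0, 0.002, 0, 0, 0.0854],
    [0, 0.0025, 0, 0, 0.0854],
    [0, 0.003, 0, 0, 0.0854],
    [0, 0.003, 0, 0, 0.0854],
    [0, 0.003, 0, 0, 0.0854],
  ],
)

```text
clock: 16.55
tcp_pos: [0.578, -0.1355, 0.1622]
orientation: [-2.298, -2.131, 0.01]
contact_force: [-14.1, 0.6, 2.3]
grip_width: 0.085
gripper_force: 0.0
```

carry_out(
  moves=[
    [0, 0.0005, 0, 0, 0.0854],
    [0, 0.001, 0, 0, 0.0854],
    [0, 0.0015, 0, 0, 0.0854],
    [0, 0.002, 0, 0, 0.0854],
    [0, 0.002, 0, 0, 0.0854],
    [0, 0.002, 0, 0, 0.0854],
    [0, 0.002, 0, 0, 0.0854],
    [0, 0.002, 0, 0, 0.0854],
  ],
)

```text
clock: 17.35
tcp_pos: [0.5798, -0.1356, 0.1622]
orientation: [-2.297, -2.13, 0.01]
contact_force: [-17.0, 1.0, 3.2]
grip_width: 0.0855
gripper_force: 0.0
```

carry_out(
  moves=[
    [0, 0.0005, 0, 0, 0.0854],
    [0, 0.001, 0, 0, 0.0854],
    [0, 0.0015, 0, 0, 0.0854],
    [0, 0.002, 0, 0, 0.0854],
    [0, 0.002, 0, 0, 0.0854],
    [0, 0.002, 0, 0, 0.0854],
    [0, 0.002, 0, 0, 0.0854],
    [0, 0.002, 0, 0, 0.0854],
  ],
)

```text
clock: 18.15
tcp_pos: [0.5803, -0.1358, 0.1619]
orientation: [-2.295, -2.128, 0.013]
contact_force: [-22.8, 2.7, 7.0]
grip_width: 0.0855
gripper_force: 0.0
```

carry_out(
  moves=[
    [0, 0.0005, 0, 0, 0.0854],
    [0, 0.001, 0, 0, 0.0854],
    [0, 0.0015, 0, 0, 0.0854],
    [0, 0.0015, 0, 0, 0.0854],
    [0, 0.0015, 0, 0, 0.0854],
    [0, 0.0015, 0, 0, 0.0854],
    [0, 0.0015, 0, 0, 0.0854],
    [0, 0.0015, 0, 0, 0.0854],
  ],
)

```text
clock: 18.95
tcp_pos: [0.5808, -0.1359, 0.1616]
orientation: [-2.294, -2.126, 0.015]
contact_force: [-25.8, 3.7, 10.0]
grip_width: 0.0858
gripper_force: 0.0
```

Run:
```python
from h import *
st()
im=snap('top','t8.png'); g=cv2.cvtColor(im,cv2.COLOR_BGR2GRAY)
for y in(-.04,-.02,0,.02,.04):
    q=bay(.0355,y); u,v=proj('top',[*q,.131]); q2=bay(.036,y); u2,v2=proj('top',[*q2,.08])
    print(y,'pred batt edge',u.round(1),v.round(1),'stop top',v2.round(1),g[int(v)-8:int(v)+8,int(round(u))],int(v)-8)
```

```text
t 18.95 tcp [ 0.5808 -0.1359  0.1616] yaw -0.076 tilt [ 0.0022 -0.0168] F [-25.78   3.72  10.  ] grip 0.0858 j [-0.21  0.73  0.45  1.91 -0.52  0.63  0.5 ]
-0.04 pred batt edge 406.8 177.4 stop top 181.0 [172 172 171 172 174 175 173 176 171 117  55  52  54  53  52  55] 169
-0.02 pred batt edge 398.6 177.0 stop top 180.6 [172 164 167 170 169 168 168 169 152 103  58  55  53  54  55  54] 168
0 pred batt edge 390.5 176.6 stop top 180.3 [170 168 170 171 171 168 167 173 172 121  54  54  52  55  55  66] 168
0.02 pred batt edge 382.3 176.2 stop top 179.9 [171 171 171 175 174 174 174 185 158  90  53  52  52  54  56 100] 168
0.04 pred batt edge 374.2 175.8 stop top 179.5 [175 169 171 173 172 173 175 167 134  86  55  53  53  55  55  55] 167
```

The battery is home: its top edge is within 0.5 mm of the predicted line, and the force climbs against the stop. Next I'll retreat, rise and work out the arc for the bar.

carry_out(
  moves=[
    [0, -0.008, 0, 0, 0.0854],
    [0, -0.02, 0, 0, 0.0854],
    [0, -0.035, -0.005, 0, 0.0854],
    [0, -0.05, -0.03, 0, 0.06],
    [0, -0.05, -0.08, 0, 0.03],
    [0, -0.05, -0.13, 0, 0],
    [0, -0.05, -0.17, 0, 0],
    [0, -0.05, -0.2, 0, 0],
  ],
)

```text
clock: 19.8
tcp_pos: [0.5383, -0.132, 0.3672]
orientation: [2.299, 2.135, 0.006]
contact_force: [0.7, 1.3, -0.4]
grip_width: 0.0122
gripper_force: 0.0
```

Run:
```python
from h import *
st(); snap('top','t9.png')
H=bay(-.0425,.084); tab=np.array([.5445,.077]); d=tab-H; v0=np.pi/2+np.arctan2(d@ey,-(d@ex)); print('H',H,'v0',v0,'rad',np.hypot(*d))
def pt(v,off,rho=.16): return H+(-rho*np.cos(v)+off*np.sin(v))*ey+(-rho*np.sin(v)-off*np.cos(v))*ex
s=pt(v0,.04); print('start',s,'r',np.hypot(*s))
go((*s,.36),BY); p0=s
for v in np.r_[v0,np.arange(2.3,-.01,-.1)]:
    q=pt(v,.014); dd=q-p0; print(round(v,2),'dx',(dd@ey).round(4),'dy',(dd@ex).round(4),'r',np.hypot(*q).round(3))
```

```text
t 19.8 tcp [ 0.5383 -0.132   0.3672] yaw -0.0737 tilt [0.     0.0058] F [ 0.7   1.34 -0.41] grip 0.0122 j [-0.4   0.37  0.67  1.92 -0.29  0.94  0.33]
H [ 0.65173975 -0.05712397] v0 2.3941219628199 rad 0.1717253720603177
start [0.58306381 0.0928214 ] r 0.5904059798667375
move [0.2282 0.0267 0.0111] roll -0.0012
2.39 dx -0.0177 dy -0.0191 r 0.568
2.3 dx -0.0275 dy -0.0306 r 0.555
2.2 dx -0.0391 dy -0.0417 r 0.542
2.1 dx -0.0517 dy -0.0516 r 0.53
2.0 dx -0.0652 dy -0.0602 r 0.519
1.9 dx -0.0796 dy -0.0675 r 0.51
1.8 dx -0.0946 dy -0.0732 r 0.503
1.7 dx -0.11 dy -0.0774 r 0.498
1.6 dx -0.1259 dy -0.0801 r 0.495
1.5 dx -0.1419 dy -0.0812 r 0.494
1.4 dx -0.1579 dy -0.0806 r 0.495
1.3 dx -0.1738 dy -0.0785 r 0.498
1.2 dx -0.1895 dy -0.0748 r 0.503
1.1 dx -0.2046 dy -0.0695 r 0.51
1.0 dx -0.2192 dy -0.0628 r 0.519
0.9 dx -0.233 dy -0.0546 r 0.529
0.8 dx -0.246 dy -0.0451 r 0.541
0.7 dx -0.2579 dy -0.0344 r 0.554
0.6 dx -0.2687 dy -0.0225 r 0.568
0.5 dx -0.2782 dy -0.0096 r 0.583
0.4 dx -0.2865 dy 0.0042 r 0.598
0.3 dx -0.2933 dy 0.0188 r 0.614
0.2 dx -0.2986 dy 0.0339 r 0.63
0.1 dx -0.3023 dy 0.0495 r 0.646
-0.0 dx -0.3045 dy 0.0654 r 0.662
```

carry_out(
  moves=[
    [0.04, 0.005, 0, 0, 0],
    [0.08, 0.01, 0, 0, 0],
    [0.12, 0.015, 0, 0, 0],
    [0.16, 0.02, 0, 0, 0],
    [0.2, 0.025, 0, 0, 0],
    [0.228, 0.027, 0, 0, 0],
    [0.228, 0.027, 0.01, 0, 0],
    [0.228, 0.027, 0.01, 0, 0],
  ],
)

```text
clock: 20.65
tcp_pos: [0.581, 0.0946, 0.3527]
orientation: [2.3, 2.14, -0.001]
contact_force: [0.6, -0.6, 0.2]
grip_width: -0.0003
gripper_force: 0.0
```

Run:
```python
from h import *
st(); go((.5831,.0928,.254),BY)
```

```text
t 20.65 tcp [0.581  0.0946 0.3527] yaw -0.0717 tilt [-0.0006 -0.0005] F [ 0.65 -0.63  0.16] grip -0.0003 j [-0.73  0.44  0.61  1.85 -0.31  0.94 -0.05]
move [-0.0017  0.0022  0.0987] roll 0.0013
```

carry_out(
  moves=[
    [0, 0, 0.02, 0, 0],
    [0, 0, 0.04, 0, 0],
    [0, 0, 0.06, 0, 0],
    [-0.001, 0.001, 0.08, 0, 0],
    [-0.002, 0.002, 0.092, 0, 0],
    [-0.002, 0.002, 0.099, 0, 0],
    [-0.002, 0.002, 0.099, 0, 0],
    [-0.002, 0.002, 0.099, 0, 0],
  ],
)

```text
clock: 21.45
tcp_pos: [0.5835, 0.0918, 0.2554]
orientation: [2.301, 2.138, 0.001]
contact_force: [0.3, -0.5, 0.1]
grip_width: -0.0001
gripper_force: 0.0
```

carry_out(
  moves=[
    [-0.009, -0.01, 0, 0, 0],
    [-0.018, -0.019, 0, 0, 0],
    [-0.027, -0.03, 0, 0, 0],
    [-0.039, -0.042, 0, 0, 0],
    [-0.052, -0.052, 0, 0, 0],
    [-0.065, -0.06, 0, 0, 0],
    [-0.08, -0.068, 0, 0, 0],
    [-0.095, -0.073, 0, 0, 0],
  ],
)

```text
clock: 22.25
tcp_pos: [0.5025, 0.0015, 0.2548]
orientation: [-2.301, -2.139, 0.0]
contact_force: [-0.4, -0.3, -0.6]
grip_width: -0.0001
gripper_force: 0.2
```

carry_out(
  moves=[
    [-0.015, -0.004, 0, 0, 0],
    [-0.031, -0.007, 0, 0, 0],
    [-0.047, -0.008, 0, 0, 0],
    [-0.063, -0.008, 0, 0, 0],
    [-0.079, -0.006, 0, 0, 0],
    [-0.095, -0.002, 0, 0, 0],
    [-0.11, 0.003, 0, 0, 0],
    [-0.124, 0.01, 0, 0, 0],
  ],
)

```text
clock: 23.05
tcp_pos: [0.5039, -0.1233, 0.2546]
orientation: [-2.302, -2.138, 0.0]
contact_force: [-0.2, 0.2, -0.0]
grip_width: -0.0001
gripper_force: 0.2
```

Run:
```python
from h import *
st(); snap('side','s10.png'); im=snap('top','t10.png')
t=np.array(r.get_obs()['tcp_pos'])[:2]-BO; print('in bay',t@ex,t@ey)
```

```text
t 23.05 tcp [ 0.5039 -0.1233  0.2546] yaw -0.0738 tilt [ 0.     -0.0004] F [-0.23  0.25 -0.01] grip -0.0001 j [-0.31  0.48  0.54  2.08 -0.39  0.68  0.42]
in bay -0.1845630297375825 0.006131502040676166
```

Run:
```python
from h import *
a=cv2.imread('pics/s10.png');b=cv2.imread('pics/t10.png')
A=cv2.resize(a[205:335,250:380],(400,400),interpolation=cv2.INTER_CUBIC)
B=cv2.resize(b[165:285,290:410],(400,400),interpolation=cv2.INTER_CUBIC)
cv2.imwrite('pics/c10.png',np.hstack([A,B]))
```

```text
(no output)
```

View pics/c10.png

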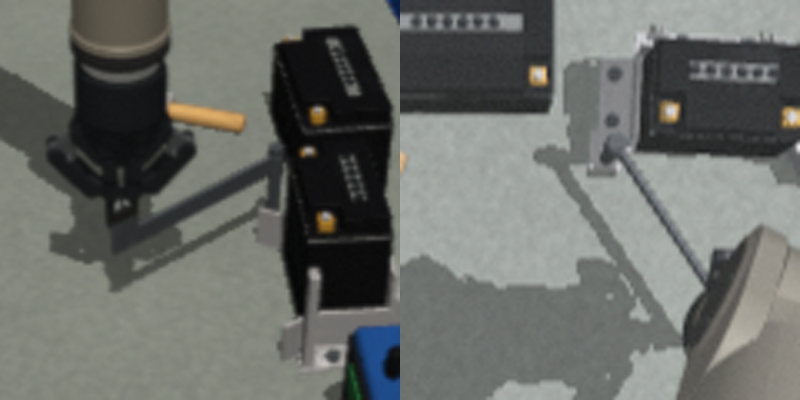

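The bar follows the finger: it runs from the hinge at (615,145) in the top half to the fingertip. The battery stays home. I'll continue the arc and shut it slowly.

carry_out(
  moves=[
    [-0.014, 0.008, 0, 0, 0],
    [-0.027, 0.018, 0, 0, 0],
    [-0.039, 0.028, 0, 0, 0],
    [-0.05, 0.04, 0, 0, 0],
    [-0.059, 0.053, 0, 0, 0],
    [-0.067, 0.067, 0, 0, 0],
    [-0.074, 0.082, 0, 0, 0],
    [-0.079, 0.097, 0, 0, 0],
  ],
)

```text
clock: 23.95
tcp_pos: [0.5977, -0.2051, 0.2545]
orientation: [-2.296, -2.141, -0.006]
contact_force: [3.0, 11.1, 2.4]
grip_width: -0.0001
gripper_force: 5.8
```

carry_out(
  moves=[
    [-0.001, 0.004, 0, 0, 0],
    [-0.002, 0.008, 0, 0, 0],
    [-0.003, 0.012, 0, 0, 0],
    [-0.004, 0.016, 0, 0, 0],
    [-0.005, 0.02, 0, 0, 0],
    [-0.006, 0.023, 0, 0, 0],
    [-0.006, 0.025, 0, 0, 0],
    [-0.006, 0.026, 0, 0, 0],
  ],
)

```text
clock: 24.75
tcp_pos: [0.6232, -0.2105, 0.2545]
orientation: [-2.291, -2.142, -0.009]
contact_force: [1.1, 13.3, 5.2]
grip_width: 0.0
gripper_force: 6.9
```

carry_out(
  moves=[
    [0, 0.0005, 0, 0, 0],
    [0, 0.001, 0, 0, 0],
    [0, 0.0015, 0, 0, 0],
    [0, 0.002, 0, 0, 0],
    [0, 0.0025, 0, 0, 0],
    [0, 0.003, 0, 0, 0],
    [0, 0.003, 0, 0, 0],
    [0, 0.003, 0, 0, 0],
  ],
)

```text
clock: 25.55
tcp_pos: [0.6248, -0.2108, 0.2544]
orientation: [-2.29, -2.139, -0.007]
contact_force: [-3.7, 14.5, 9.1]
grip_width: 0.0001
gripper_force: 8.0
```

carry_out(
  moves=[
    [0.001, 0, 0, 0, 0],
    [0.002, 0, 0, 0, 0],
    [0.003, 0, 0, 0, 0],
    [0.003, 0.0005, 0, 0, 0],
    [0.003, 0.001, 0, 0, 0],
    [0.003, 0.0015, 0, 0, 0],
    [0.003, 0.002, 0, 0, 0],
    [0.003, 0.002, 0, 0, 0],
  ],
)

```text
clock: 26.35
tcp_pos: [0.6254, -0.2103, 0.2544]
orientation: [-2.293, -2.136, -0.001]
contact_force: [-6.8, 10.5, 11.0]
grip_width: 0.0
gripper_force: 7.6
```

Run:
```python
from h import *
st(); t=np.array(r.get_obs()['tcp_pos'])[:2]-BO; print('in bay',t@ex,t@ey)
im=snap('side','s11.png'); print(np.round(r.get_obs()['moment'],2))
g=cv2.cvtColor(im,cv2.COLOR_BGR2GRAY)
for y in(.06,.03,0,-.03,-.06,-.09):
  for v in(0,.1,.2):
    q=bay(-.0425,.084)+(.084-y)*(-np.cos(v)*ey-np.sin(v)*ex); u,w=proj('side',[*q,.088]); print(y,v,u.round(1),w.round(1),im[int(round(w)),int(round(u))],end=' ')
  print()
```

```text
t 26.35 tcp [ 0.6254 -0.2103  0.2544] yaw -0.0708 tilt [ 0.0058 -0.0054] F [-6.83 10.48 10.99] grip 0.0 j [-0.13  0.67  0.52  1.73 -0.43  0.86  0.51]
in bay -0.057559371509359955 -0.07072018113801416
[1.87 1.57 0.1 ]
0.06 0 340.0 262.4 [22 23 20] 0.06 0.1 339.1 262.4 [23 21 20] 0.06 0.2 338.2 262.4 [23 21 20] 
0.03 0 341.6 269.2 [17 16 15] 0.03 0.1 339.6 269.3 [17 17 15] 0.03 0.2 337.6 269.2 [18 17 16] 
0 0 343.3 276.3 [19 17 17] 0 0.1 340.2 276.3 [23 22 21] 0 0.2 337.0 276.2 [24 23 22] 
-0.03 0 345.1 283.6 [23 22 20] -0.03 0.1 340.8 283.7 [24 22 22] -0.03 0.2 336.4 283.5 [20 19 18] 
-0.06 0 347.0 291.2 [17 19 18] -0.06 0.1 341.4 291.3 [103 107 104] -0.06 0.2 335.7 291.1 [38 40 39] 
-0.09 0 348.9 299.1 [43 43 41] -0.09 0.1 342.0 299.3 [68 75 73] -0.09 0.2 335.0 299.0 [70 76 75]
```

carry_out(
  moves=[
    [0, -0.006, 0, 0, 0],
    [0, -0.015, 0, 0, 0],
    [0, -0.025, 0, 0, 0],
    [-0.008, -0.025, 0, 0, 0],
    [-0.016, -0.025, 0, 0, 0],
    [-0.02, -0.025, 0, 0, 0],
    [-0.02, -0.025, 0, 0, 0],
    [-0.02, -0.025, 0, 0, 0],
  ],
)

```text
clock: 27.2
tcp_pos: [0.6076, -0.2123, 0.2541]
orientation: [-2.268, -2.15, -0.033]
contact_force: [9.9, 46.5, 10.4]
grip_width: -0.0001
gripper_force: 24.5
```

```bash
cat > bar.py <<'E'
from h import *
import sys
st(); t=np.array(r.get_obs()['tcp_pos'])[:2]-BO; print('in bay',t@ex,t@ey)
im=snap('top',sys.argv[1]+'t.png'); im2=snap('side',sys.argv[1]+'s.png')
g=cv2.cvtColor(im,cv2.COLOR_BGR2GRAY)
for y in(.075,.065,.04,.02,0):   # columns down over battery front and bar
    u,w=proj('top',[*bay(-.0425,y),.098]); u=int(round(u)); print(y,u,'bar pred row',w.round(1),g[int(w)-8:int(w)+14,u],int(w)-8)
g=cv2.cvtColor(im2,cv2.COLOR_BGR2GRAY)
for v in(0,.05,.1,.2): print(v,[proj('side',[*(bay(-.0425,.084)+.172*(-np.cos(v)*ey-np.sin(v)*ex)),z]).round(1).tolist() for z in(.118,.078)])
for z in(.092,.108,.114):
    u,w=proj('side',[*bay(-.0425,-.088),z]); print('side row',int(round(w)),g[int(round(w)),int(u)-22:int(u)+16],int(u)-22)
E
python3 bar.py a
```

```text
t 27.2 tcp [ 0.6076 -0.2123  0.2541] yaw -0.0531 tilt [0.0267 0.0026] F [ 9.87 46.55 10.37] grip -0.0001 j [-0.11  0.65  0.5   1.78 -0.43  0.83  0.55]
in bay -0.07524427538438633 -0.0739654011716875
0.075 357 bar pred row 208.5 [133 133 135 131 134 121  94  80  77  69 107 129 128 117 110 106 107 110
 112 110 110 112] 200
0.065 361 bar pred row 208.7 [128 128 130 130 118 103 103  81  73  67  70 104 115 109 110 110 112 108
 111 111 108 107] 200
0.04 371 bar pred row 209.2 [107  49  44  50  50  42  40  43  70  80  67  89 106 109 109 111 110 113
 109 111 113 114] 201
0.02 379 bar pred row 209.6 [ 56  55  44  42  53  52  41  38  39  53  73  68  82 103 112 110 108 108
 108 110 115 114] 201
0 387 bar pred row 209.9 [ 56  54  47  41  46  43  37  40  39  40  54  72  72  74  98 110 108 108
 109 111 112 113] 201
0 [[349.5, 289.6], [348.5, 301.6]]
0.05 [[346.1, 289.7], [345.1, 301.7]]
0.1 [[342.6, 289.7], [341.7, 301.7]]
0.2 [[335.6, 289.4], [334.9, 301.4]]
side row 297 [ 75  75  75  73  71  64  64  87 105  64  56 101  95  78  62  39  49  56
  27  10   8   8  10  23  62 103 112 108  50  16  12  12  12  13  13  11
  13  12] 326
side row 293 [ 73  73  71  37  24  28  62 102  88  54  99  91  43  18  23  26  22  12
   8   7  10   8  27  99 147 152 108  45  15  13  12  11  12  13  11  12
  12  11] 327
side row 291 [ 74  71  58  28  22  26  56 101  89  54 100 108  51  22  25  26  26  13
   9   9  11   7   9  28  42  42  32  16  12  11  12  11  12  11  12  12
  12  12] 327
```

The finger is pinned sideways against the tab's lip and dragged the bar back a little. I'll unload it sideways, move off, rise and come down again squarely in front of the tab.

carry_out(
  moves=[
    [0.01, 0, 0, 0, 0],
    [0.02, 0, 0, 0, 0],
    [0.024, -0.004, 0, 0, 0],
    [0.024, -0.012, 0, 0, 0],
    [0.024, -0.024, 0, 0, 0],
    [0.024, -0.035, -0.02, 0, 0],
    [0.024, -0.035, -0.05, 0, 0],
    [0.024, -0.035, -0.06, 0, 0],
  ],
)

```text
clock: 28.1
tcp_pos: [0.5654, -0.2067, 0.3171]
orientation: [2.303, 2.133, 0.002]
contact_force: [0.7, -0.4, 0.9]
grip_width: 0.0001
gripper_force: 0.0
```

```bash
python3 bar.py b
```

```text
t 28.1 tcp [ 0.5654 -0.2067  0.3171] yaw -0.0765 tilt [-0.0012  0.0029] F [ 0.69 -0.39  0.89] grip 0.0001 j [-0.18  0.51  0.58  1.85 -0.35  0.89  0.49]
in bay -0.11774397815610073 -0.0715267862606483
0.075 357 bar pred row 208.5 [134 132 135 135 135 129 116 109 111  90 144 160 144 152 162 138 104 146
 166 170 170 167] 200
0.065 361 bar pred row 208.7 [130 127 130 127 116 102 101  83  92 100  81 133 164 164 170 142 111 145
 169 167 142 122] 200
0.04 371 bar pred row 209.2 [105  54  53  55  51  44  43  42  47  88  95  83 135 165 164 165 140 113
 118 121 117 114] 201
0.02 379 bar pred row 209.6 [ 55  55  48  42  58  57  39  41  41  42 113 131  91 135 167 167 165 168
 139 113 150 174] 201
0 387 bar pred row 209.9 [ 57  57  51  45  47  43  42  39  45  43  74 116 121  88  91 142 165 161
 166 141 113 144] 201
0 [[349.5, 289.6], [348.5, 301.6]]
0.05 [[346.1, 289.7], [345.1, 301.7]]
0.1 [[342.6, 289.7], [341.7, 301.7]]
0.2 [[335.6, 289.4], [334.9, 301.4]]
side row 297 [ 77  77  89 119 128 131 137 138 130  93  85 126 130  68  54  73 115  84
  34   9   6   9   9  24  62 104 113 107  51  17  12  13  12  12  12  12
  12  12] 326
side row 293 [ 73  74  77  77  78  78  77  76  74  79 114  68  33  26  33  64  32  11
   8  10  11   8  28 100 148 153 110  46  15  13  11  12  13  12  12  12
  13  11] 327
side row 291 [ 75  73  72  75  75  74  81 110  87  82 117  71  34  27  28  36  16   7
   7  10   9   9  10  27  42  43  33  18  12  12  13  12  11  11  11  11
  11  12] 327
```

carry_out(
  moves=[
    [-0.008, 0, 0, 0, 0],
    [-0.0165, 0, 0, 0, 0],
    [-0.0165, 0, 0.02, 0, 0],
    [-0.0165, 0, 0.04, 0, 0],
    [-0.0165, 0, 0.05, 0, 0],
    [-0.0165, 0, 0.054, 0, 0],
    [-0.0165, 0, 0.054, 0, 0],
    [-0.0165, 0, 0.054, 0, 0],
  ],
)

```text
clock: 29.0
tcp_pos: [0.5654, -0.2212, 0.2612]
orientation: [2.301, 2.138, 0.0]
contact_force: [-0.2, -0.2, 0.8]
grip_width: 0.0002
gripper_force: 0.0
```

carry_out(
  moves=[
    [0, 0.006, 0, 0, 0],
    [0, 0.012, 0, 0, 0],
    [0, 0.018, 0, 0, 0],
    [0, 0.024, 0, 0, 0],
    [0, 0.03, 0, 0, 0],
    [0, 0.036, 0, 0, 0],
    [0, 0.04, 0, 0, 0],
    [0, 0.04, 0, 0, 0],
  ],
)

```text
clock: 29.8
tcp_pos: [0.6057, -0.2237, 0.2606]
orientation: [2.3, 2.139, 0.0]
contact_force: [-0.0, 0.0, -0.5]
grip_width: -0.0001
gripper_force: 0.0
```

carry_out(
  moves=[
    [0, 0.002, 0, 0, 0],
    [0, 0.004, 0, 0, 0],
    [0, 0.006, 0, 0, 0],
    [0, 0.008, 0, 0, 0],
    [0, 0.01, 0, 0, 0],
    [0, 0.012, 0, 0, 0],
    [0, 0.012, 0, 0, 0],
    [0, 0.012, 0, 0, 0],
  ],
)

```text
clock: 30.6
tcp_pos: [0.6172, -0.2246, 0.2607]
orientation: [2.301, 2.139, 0.0]
contact_force: [0.5, -0.2, 0.5]
grip_width: 0.0002
gripper_force: 0.0
```

carry_out(
  moves=[
    [0, 0.001, 0, 0, 0],
    [0, 0.002, 0, 0, 0],
    [0, 0.003, 0, 0, 0],
    [0, 0.004, 0, 0, 0],
    [0, 0.005, 0, 0, 0],
    [0, 0.005, 0, 0, 0],
    [0, 0.005, 0, 0, 0],
    [0, 0.005, 0, 0, 0],
  ],
)

```text
clock: 31.4
tcp_pos: [0.62, -0.2252, 0.2605]
orientation: [-2.298, -2.134, 0.004]
contact_force: [-10.3, 2.8, 8.9]
grip_width: -0.0003
gripper_force: 5.4
```

```bash
python3 bar.py c
```

```text
t 31.4 tcp [ 0.62   -0.2252  0.2605] yaw -0.0739 tilt [ 0.0018 -0.0058] F [-10.29   2.77   8.92] grip -0.0003 j [-0.11  0.67  0.53  1.73 -0.42  0.86  0.53]
in bay -0.06191666231550697 -0.08590410916720254
0.075 357 bar pred row 208.5 [132 133 131 132 134 121  95  76  75  85 114 129 127 117 111 108 109 107
 109 110 111 110] 200
0.065 361 bar pred row 208.7 [128 131 127 127 115 105 100  87  76  64  87 109 109 112 107 108 108 108
 108 110 109 107] 200
0.04 371 bar pred row 209.2 [ 82  44  45  51  46  44  53  67  68  66  99 113 108 107 107 110 109 113
 109 111 110 114] 201
0.02 379 bar pred row 209.6 [ 42  42  41  40  46  48  42  62  76  61  88 112 112 112 113 109 109 108
 110 110 112 113] 201
0 387 bar pred row 209.9 [ 52  43  38  41  41  41  40  58  75  70  82 106 112 113 111 109 107 106
 110 110 112 110] 201
0 [[349.5, 289.6], [348.5, 301.6]]
0.05 [[346.1, 289.7], [345.1, 301.7]]
0.1 [[342.6, 289.7], [341.7, 301.7]]
0.2 [[335.6, 289.4], [334.9, 301.4]]
side row 297 [ 76  74  74  72  74  75  75  76  76  72  42  25  36  92 106  65  65 102
  78  38  22  26  29  40  53  86 107 106  50  16  11  12  12  11  12  12
  12  12] 326
side row 293 [ 73  74  76  77  77  77  75  72  48  26  23  33  71 103  77  57 101  93
  47  25  19  19  24  33  81 135 105  41  12   8   7   9  11  12  12  12
  12  12] 327
side row 291 [ 73  73  73  74  74  73  73  72  49  25  18  21  53  98  92  55 105 108
  52  22  19  23  24  26  22  25  20  11   7  10   8   8   8   9  10  11
  12  11] 327
```

carry_out(
  moves=[
    [0, 0.0005, 0, 0, 0],
    [0, 0.001, 0, 0, 0],
    [0, 0.001, 0, 0, 0],
    [0, 0.001, 0, 0, 0],
    [0, -0.002, 0, 0, 0],
    [0, -0.006, 0, 0, 0],
    [0, -0.015, 0, 0, 0],
    [0, -0.03, 0, 0, 0],
  ],
)

```text
clock: 32.3
tcp_pos: [0.5923, -0.2226, 0.2607]
orientation: [2.299, 2.139, 0.001]
contact_force: [-1.5, -0.1, -0.7]
grip_width: -0.0
gripper_force: 0.0
```

carry_out(
  moves=[
    [0, -0.01, -0.02, 0, 0],
    [0, -0.03, -0.06, 0, 0],
    [0, -0.05, -0.1, 0, 0],
    [0, -0.08, -0.13, 0, 0],
    [0, -0.08, -0.13, 0, 0],
    [0, -0.08, -0.13, 0, 0],
    [0, -0.08, -0.13, 0, 0],
    [0, -0.08, -0.13, 0, 0],
  ],
)

```text
clock: 33.1
tcp_pos: [0.5128, -0.2165, 0.3895]
orientation: [-2.299, -2.139, 0.002]
contact_force: [-0.2, -0.0, -0.1]
grip_width: -0.0006
gripper_force: 0.0
```

```bash
python3 bar.py d
python3 - <<'E'
from h import *
# what moved apart from battery, bar, arm: compare bystander patches with the first picture
a=cv2.imread('pics/s0.png');b=cv2.imread('pics/ds.png')
for n,(x0,y0,x1,y1) in dict(jar=(300,335,330,372),wrench=(232,398,322,432),brush=(276,228,330,252),large=(338,212,378,262),mug=(250,152,276,190)).items():
    print(n,cv2.absdiff(a[y0:y1,x0:x1],b[y0:y1,x0:x1]).mean().round(1))
E
```

```text
t 33.1 tcp [ 0.5128 -0.2165  0.3895] yaw -0.072 tilt [-0.0001 -0.0019] F [-0.25 -0.05 -0.07] grip -0.0006 j [-0.23  0.34  0.65  1.89 -0.25  0.99  0.46]
in bay -0.16941188127236687 -0.08505118461313414
0.075 357 bar pred row 208.5 [134 133 135 133 134 129 115 109 108 113 126 134 153 147 149 164 163 166
 165 167 168 168] 200
0.065 361 bar pred row 208.7 [130 128 128 126 114 104 101 108 114  90  90 143 137 109 146 170 167 165
 167 167 165 162] 200
0.04 371 bar pred row 209.2 [107  55  59  55  53  46  61  94  89  70 100 146 138 142 165 163 168 169
 167 167 173 171] 201
0.02 379 bar pred row 209.6 [ 58  55  47  44  56  54  44  90 105  79 133 169 143 112 147 165 163 166
 164 169 173 171] 201
0 387 bar pred row 209.9 [ 56  57  51  46  47  46  45  76 109  95  82 145 170 143 113 143 163 163
 165 169 168 171] 201
0 [[349.5, 289.6], [348.5, 301.6]]
0.05 [[346.1, 289.7], [345.1, 301.7]]
0.1 [[342.6, 289.7], [341.7, 301.7]]
0.2 [[335.6, 289.4], [334.9, 301.4]]
side row 297 [135 134 133 132 133 135 136 136 136 138 137 137 135 127  89  85 116  84
  35  11  12  26  30  40  55  87 107 107  50  18  12  11  12  11  12  11
  11  12] 326
side row 293 [132 132 135 137 138 138 134 133 131 129 130 127  90  83 120  88  36  10
  12  25  21  18  24  34  85 139 108  44  16  12  12  12  11  13  12  12
  12  11] 327
side row 291 [132 130 130 133 132 134 134 133 132 133 130  99  81  88 118  69  22   9
  17  25  21  24  25  29  39  42  32  18  11  11  11  12  12  11  12  13
  13  11] 327
jar 3.7
wrench 3.9
brush 57.0
large 4.0
mug 3.9
```

The bar reads shut: its rows match the predicted line and the tab sits at its v=0 position in the side view. The jar, wrench, large battery and mug match the first picture. The brush patch differs because the bar used to cross it, and its handle is where it was. I'm handing in.

```bash
python3 -c "
from bench import r
print(r.hand_in())"
```

```text
the job is handed in; nothing more can be done
None
```

I pushed the battery home against the back stop and the retaining bar shut across it, left the other things in place, and handed the job in at about 33 s; the hand-in gave no verdict.

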